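# Third hand: stack the two adapter plates and hold them pressed on the sprung stop

### The job

Lay the thin cover plate squarely on top of the thick base plate, edges flush all round, and let go of it. Then slide the pair up flat against the sprung stop bar and keep pressing it, both plates touching the bar, with a steady 12 newtons or so at the bar, which sets the bar back about 12 mm, half its travel: never drive it to its end, press on the plates and not on the bar, and leave the gauge, screw tray and screwdriver alone. Finish while still holding that push: a colleague will then put the screws in at the plates' ends.

Things in the scene. Friction and masses are not known exactly. Their poses are not given: they have to be found in the camera images.
- base_plate: Thick plain aluminium plate, loose, flat on the bench some way in front of the stop bar: 46 (x) x 120 (y) x 16 (z) mm, about 0.24 kg (may differ by a third), small dark screw holes near both ends. Origin: centre of its underside; x across its width, y along its length, z up. It lies with its x axis roughly towards the stop bar, skewed by up to 0.2 rad; its far long edge starts 60 to 90 mm from the bar.
- cover_plate: Thinner plain aluminium plate, loose, flat on the bench well off to one side (left or right, some 0.28 m from the middle): 46 (x) x 120 (y) x 12 (z) mm, about 0.18 kg (may differ by a third), same outline and holes as the base plate. Origin: centre of its underside; x across its width, y along its length, z up. Stacked squarely, its origin is 16 mm above the base plate's origin and its axes are parallel to the base plate's (end for end makes no difference).
- fixture: Sprung stop unit, fixed to the bench: dark steel stop bar facing the robot, on two guide rods that run into a white housing behind it (housing 130 mm wide, top 44 mm above the bench, with a blue disc on top up to 48 mm). Origin: on the bench under the middle of the bar's front face as it stands at rest. x is the direction in which the bar is pushed back (away from the robot), y runs along the bar, z up. The unit's yaw varies by up to 0.3 rad.
- stop_face (a point): Middle of the stop bar's front face, at bench level; moves with the bar; axes as the stop unit's. The bar is 140 mm long (y), 16 mm thick, and its flat upright face spans 8 to 42 mm above the bench. A plate flat against it has its origin 23 mm in front (-x) of this point.
- stop (a joint): How far the stop bar is pushed back, in m: 0 at rest, 0.024 at the end of its travel. The spring gives 1 N per mm with no preload (0.012 means 12 N on the bar). The pair's friction on the bench takes roughly 1 to 4 N more from whoever pushes it (smooth plates: friction about 0.3), and pushing on them while also bearing down takes more.
- gauge: Bystander: round dark pressure gauge lying face up, 68 mm across, 30 mm high, brass stem to +x reaching 60 mm from the centre. Origin: centre of its underside. It lies on the other side from the cover plate.
- screw_tray: Bystander: dark grey open tray of screws, 90 x 110 x 30 mm. Origin: centre of its underside.
- screwdriver: Bystander: screwdriver lying on the bench. about 200 mm long, black handle 25 mm thick. Origin: on the bench below the middle of its length.
Things that resemble listed ones, but are neither listed nor needed, are in the scene too. What is shaped like the fixture but turquoise is not meant. Leave any yellow look-alike of the cover_plate alone.

How it is judged:
By the outcome, as a careful person would: the job done as asked, in the order asked, and still so for the second after the job is handed in, while the arm keeps its last pose, push and grip.
It also fails if it takes over 61 s, if anything falls off the work surface, if the arm or the gripper's body presses on something with over 40 N, if the wrist force passes 120 N, or if a joint passes its speed limit or range.

### The arm

A 6-joint arm with a two-finger parallel gripper is mounted at the origin on the work surface. World frame = base frame: x ahead of the robot, y to its left, z up, the work surface at z = 0. Lengths are in m, angles in rad, forces in N, time in s.
With the tool pointing down it reaches from about 0.325 to 0.775 m from the base axis. Payload 9.3 kg.
Tool frame: the origin (TCP) lies midway between the tips of the shut fingers; the grasp point (between the pads) lies env.grasp_offset behind it (env.grasp_offset is the distance from the TCP to the grasp point, in m); z points along the fingers, y is the line along which they close (so a half turn about z gives the same grasp; the last joint's range is limited). The gripper opens to 85 mm and grips with 20 to 120 N. Pads are 22 mm wide; open, the fingers measure 114 mm over their backs; the gripper's body (76 mm by 85 mm) begins 54 mm behind the grasp point. The pads swing forward as they close: fully open they stand 13 mm farther back than shut.
Start: joints at [1.107, 0.259, 0.021, 1.334, 0, 1.418], TCP at [0.168, 0.524, 0.231] pointing down, gripper open.
Joint ranges: [-3.04, 3.04], [-0.91, 1.82], [-1.04, 1.36], [-1.92, 1.95], [-1.52, 1.45], [-3.14, 3.14]. Speed limits (rad/s): [2.22, 2.22, 2.79, 3.14, 3.14, 3.14].

### API

Orientations are given as a 3x3 rotation matrix whose columns are the frame's x, y, z axes.
In Python, from cell import env, vision, finish_job gives the robot as it stands.
- The arm moves only by the tool jog_arm, never from a script. Its argument "motion" is a list of rows, each an object of numbers: "x", "y", "z": the shift along the tool's x, y, z each as a share of 0.5 m, from -1 to 1; "spin": the turn about the tool's z as a share of 0.08 rad, from -1 to 1; "gripper": the closure, from 0 (fully open) to 1 (shut). In form: [{"x": .., "y": .., "z": .., "spin": .., "gripper": ..}, ...]. A call has 1 to 8 rows; each row shifts and turns the commanded pose from where the row before left it, along the tool's axes as they then stand; what a row does not reach is not made up. A row lasts 1/12 s, in which the tool goes at most 41.7 mm and 7.16 degrees, less where a joint would pass 70% of its speed; a pose out of reach is approached as far as the arm can. A call with a number of a shift or a turn outside -1 to 1 is refused whole. A call with a gripper value outside its range is refused whole. The fingers move at their own pace and stop on an object; "grip_force" is the grip in N (left out, the last holds). Time passes only in rows, so rows that do not move let the fingers close. It gives the time, the measured TCP pose, the force, the opening and the grip force at its end, in the units of the state.
- env.get_state(): the state, without advancing time (a new reading comes with each control period).
- vision.grab_frame(name): name is "scene" or "top" or "wrist"; returns (picture, depth): 480x640x3 uint8, red, green, blue; 480x640 float32, m along the optical axis (not along the pixel's ray), 0 where there is no reading.
- vision.get_calibration(name): a dict with "fovy" (degrees; the focal length in pixels is half the picture's height over the tangent of half this angle, whatever the lens; pixels are square), "cx", "cy" (the principal point, pixels), "rvec" (rotation vector, rad) and "tvec" (3), from world to camera coordinates, as OpenCV has them. Camera axes: x right, y down, z forward; pixel columns grow to the right and rows downward; lengths in m; the calibration is good to about 2 mm. A picture is of the moment at which its call begins: read the wrist's pose just before it. get_calibration takes no time and is no camera call; for the wrist camera it gives the pose at the moment of the call.
- finish_job(): hands the job in; it is judged then, once.
The state is a dict: "time_s": time; "joints": joint angles; "dq": joint speeds; "effort": joint torques, N m; "tcp_pos": TCP position; "eef_rot": TCP orientation; "wrist_force": force on the tool from outside, world axes, zero at the start; "wrist_torque": the same for the moment, N m; "width": finger opening in m; "finger_force": force on a finger pad.
Only numpy, scipy, OpenCV 4.12 (cv2) and the standard library are available. Lean on these libraries where they do the work, as an engineer would, in place of code of your own. Each camera call takes 0.05 s, during which the arm holds its last target. There are 200 camera calls.

## Working session

There is one attempt and no reset: what is moved stays moved. The work goes in short steps, Python scripts to look and compute and a tool call to move; the robot and the scene stay as the last step left them, time stands still between calls to the robot, and variables do not carry over. Pictures are saved under pics/ and viewed, at most 10 in all, crops included, and the job is handed in when it is done.

Besides the shell and the picture viewer there is one more tool, called after ">>>" as name([rows], argument=value, ...), one row to a line, values as JSON. jog_arm: Moves the arm, as the interface text tells. Its arguments: {"type":"object","properties":{"motion":{"type":"array","items":{"type":"object","properties":{"x":{"type":"number","minimum":-1,"maximum":1},"y":{"type":"number","minimum":-1,"maximum":1},"z":{"type":"number","minimum":-1,"maximum":1},"spin":{"type":"number","minimum":-1,"maximum":1},"gripper":{"type":"number"}}}},"grip_force":{"type":"number"}},"required":["motion"]}

```bash
ls; mkdir -p pics
python3 - <<'E'
from cell import env, vision
import cv2,numpy as np
for n in("scene","top"):
    p,d=vision.grab_frame(n); cv2.imwrite(f"pics/{n}0.png",p[:,:,::-1]); np.savez(f"pics/{n}0.npz",p=p,d=d); print(n,vision.get_calibration(n))
s=env.get_state();print(s,env.grasp_offset)
print(vision.get_calibration("wrist"))
E
```

```text
pics
scene {'fovy': 55.446178961068455, 'cx': 327.11607658441636, 'cy': 245.5604097325607, 'rvec': array([ 1.921911  ,  1.57194834, -0.62189804]), 'tvec': array([-0.15823263, -0.29840198,  1.579916  ])}
top {'fovy': 51.879980961926776, 'cx': 319.09983107309796, 'cy': 242.7736382181732, 'rvec': array([ 2.14667658, -2.14972876,  0.17262733]), 'tvec': array([0.07114247, 0.49963654, 1.14622646])}
{'time_s': 0.1, 'joints': array([1.10743003e+00, 2.59107011e-01, 2.08179436e-02, 1.33367572e+00,
       6.69557955e-06, 1.41822721e+00]), 'dq': array([ 4.66706279e-06,  6.08093793e-05,  1.04179141e-03, -8.85897927e-04,
       -1.88862693e-03, -6.77053010e-04]), 'effort': array([ 6.78509343e-03, -5.56695020e+01,  3.45070517e+01,  1.16755319e-02,
       -9.61218211e-05,  1.56548089e-05]), 'tcp_pos': array([0.16807151, 0.52342451, 0.23073455]), 'eef_rot': array([[-9.52090031e-01,  3.05817419e-01, -5.28246553e-04],
       [ 3.05817820e-01,  9.52089478e-01, -1.04225635e-03],
       [ 1.84197839e-04, -1.15386909e-03, -9.99999317e-01]]), 'wrist_force': array([ 0.51709108,  0.01822757, -0.06122093]), 'wrist_torque': array([ 0.01749714, -0.02768304,  0.00591468]), 'finger_force': 0.0, 'width': 0.08514938613844072} 0.0187
{'fovy': 71.76930148247894, 'cx': 324.30124664262433, 'cy': 235.15874326068328, 'rvec': array([-2.34154731, -1.70868042, -0.24604719]), 'tvec': array([-0.54914722, -0.03710359,  0.37914019])}
```

View pics/top0.png

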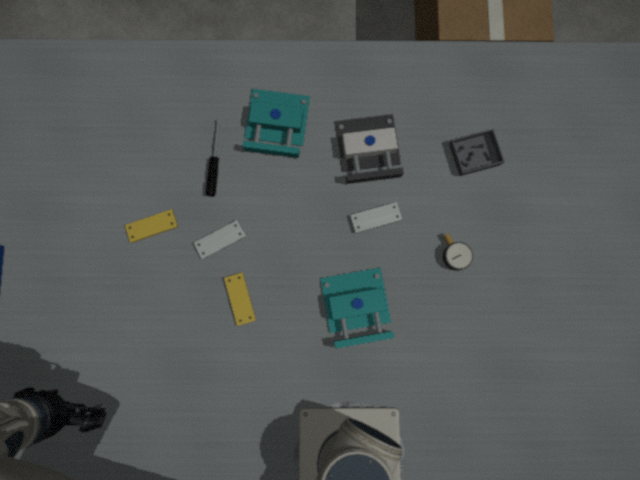

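View pics/scene0.png

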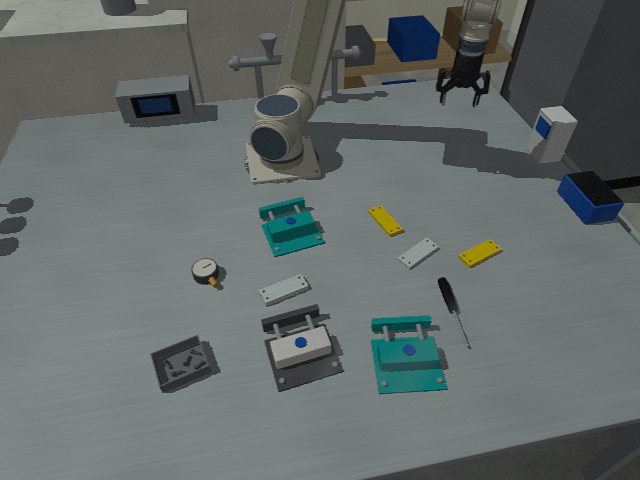

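The top view shows these candidates:
- **Plates:** silver plates at (219,239), on the left and so the cover, and at (375,217), in front of the bar and so the base. The yellow look-alikes are at (150,225) and (240,298).
- **Stop units:** the white housing with the dark bar at (375,175) is the real fixture. The turquoise ones at (276,123) and (357,305) are decoys.
- **Bystanders:** gauge (458,256), tray (476,152), screwdriver (212,165).

I'm choosing the silver plates and the white unit.

```bash
cat > h.py <<'E'
import cv2,numpy as np
from cell import env,vision
def cam(c,shape=(480,640)):
    f=240/np.tan(np.radians(c["fovy"])/2);K=np.array([[f,0,c["cx"]],[0,f,c["cy"]],[0,0,1]])
    R=cv2.Rodrigues(np.array(c["rvec"],float))[0];return K,R,np.array(c["tvec"],float)
def onplane(c,uv,z):
    K,R,t=cam(c);uv=np.atleast_2d(uv).astype(float)
    d=(R.T@np.linalg.inv(K)@np.c_[uv,np.ones(len(uv))].T).T;o=-R.T@t
    return o+d*((z-o[2])/d[:,2])[:,None]
def rect(c,mask,z):
    """largest contour -> its boundary on plane z -> (centre, long, short, yaw of long axis)"""
    ct=max(cv2.findContours(mask.astype(np.uint8),cv2.RETR_EXTERNAL,cv2.CHAIN_APPROX_NONE)[0],key=cv2.contourArea)[:,0]
    P=onplane(c,ct,z)[:,:2]
    (cx,cy),(w,h),a=cv2.minAreaRect((P*1000).astype(np.float32));a=np.radians(a)
    if w<h: w,h,a=h,w,a+np.pi/2
    return np.array([cx,cy])/1000,w,h,(a+np.pi/2)%np.pi-np.pi/2
E
python3 - <<'E'
from h import *
for n in("top","scene"):
    q=np.load(f"pics/{n}0.npz");p=q["p"];d=q["d"];c=vision.get_calibration(n)
    hsv=cv2.cvtColor(p,cv2.COLOR_RGB2HSV)
    boxes={"top":dict(cover=(185,210,255,270,.012),base=(340,192,410,242,.016),house=(330,122,402,158,.044),bar=(335,160,412,190,.042)),
     "scene":dict(cover=(390,233,445,275,.012),base=(252,268,318,310,.016),house=(265,318,340,370,.044))}[n]
    for k,(a,b,e,f,z) in boxes.items():
        h=hsv[b:f,a:e].astype(int)
        m=np.zeros((480,640),np.uint8)
        m[b:f,a:e]=(h[...,2]<75) if k=="bar" else (h[...,2]>150)&(h[...,1]<50)
        print(n,k,rect(c,m,z),m.sum(),"bench V",np.median(h[...,2]))
big=cv2.imread("pics/top0.png")[90:280,180:420];cv2.imwrite("pics/crop0.png",cv2.resize(big,None,fx=3,fy=3,interpolation=2))
E
```

```text
Traceback (most recent call last):
  File "h.py", line 12, in rect
    ct=max(cv2.findContours(mask.astype(np.uint8),cv2.RETR_EXTERNAL,cv2.CHAIN_APPROX_NONE)[0],key=cv2.contourArea)[:,0]
       ~~~^^^^^^^^^^^^^^^^^^^^^^^^^^^^^^^^^^^^^^^^^^^^^^^^^^^^^^^^^^^^^^^^^^^^^^^^^^^^^^^^^^^^^^^^^^^^^^^^^^^^^^^^
ValueError: max() iterable argument is empty
```

Run:
```python
from h import *
for n in("top","scene"):
    q=np.load(f"pics/{n}0.npz");p=q["p"];d=q["d"];c=vision.get_calibration(n)
    g=p.max(2)
    boxes={"top":dict(cover=(185,210,255,268,.012),base=(340,192,410,242,.016),house=(330,122,402,158,.044),bar=(335,160,412,190,.042)),
     "scene":dict(cover=(390,233,445,275,.012),base=(252,268,318,306,.016),house=(265,318,340,370,.044))}[n]
    for k,(a,b,e,f,z) in boxes.items():
        h=np.ascontiguousarray(g[b:f,a:e])
        med,mx=np.median(h),np.percentile(h,97)
        m=np.zeros((480,640),np.uint8)
        m[b:f,a:e]=(h<60) if k=="bar" else h>(med+mx)/2
        print(n,k,rect(c,m,z),m.sum(),med,mx)
big=cv2.imread("pics/top0.png")[90:280,180:420];cv2.imwrite("pics/crop0.png",cv2.resize(big,None,fx=3,fy=3,interpolation=2))
```

```text
top cover (array([0.51319653, 0.31395374]), 119.09265899658203, 45.18995666503906, np.float64(-1.0781066315717345)) 821 99.0 137.0
top base (array([ 0.56794867, -0.07062876]), 118.70491027832031, 44.66436767578125, np.float64(-1.2883309753843006)) 815 100.0 141.0
top house (array([ 0.75352765, -0.05587622]), 126.97030639648438, 51.8968391418457, np.float64(-1.4405286010219975)) 925 96.0 139.0
top bar (array([ 0.67526489, -0.0518812 ]), 161.74571228027344, 58.11014938354492, np.float64(-1.5696329770175979)) 945 78.0 102.0
scene cover (array([0.51559949, 0.31376871]), 119.8611831665039, 44.886539459228516, np.float64(-1.0732913367152488)) 488 124.0 154.0
scene base (array([ 0.57073553, -0.0705851 ]), 120.52000427246094, 45.08586120605469, np.float64(-1.2902529787430108)) 601 130.0 157.0
scene house (array([ 0.75643958, -0.05606964]), 128.9532012939453, 55.92195129394531, np.float64(-1.4406084126309162)) 1474 93.0 159.0
```

View pics/crop0.png

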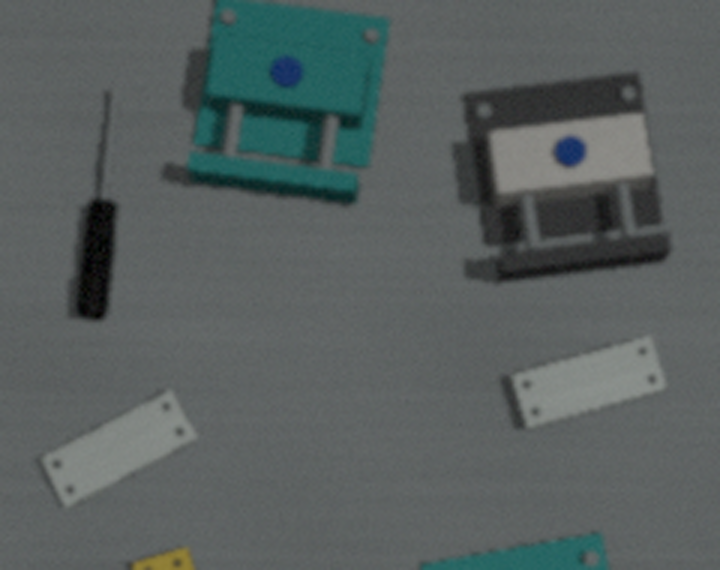

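The crop confirms both choices: plain silver four-hole plates at crop (120,448) for the cover and (588,382) for the base, with the white unit's dark bar at (585,262). Sizes come out at 119–120 × 45 mm, as given. I'll write a small jog planner and move over the cover.

```bash
cat >> h.py <<'E'
def plan(xyz,yaw,mod=np.pi):
    """print spin total (in shares) and then the shift in tool shares AFTER that spin; yaw = heading of tool y"""
    s=env.get_state();R=s["eef_rot"];cur=np.arctan2(R[1,1],R[0,1])
    dy=(yaw-cur+mod/2)%mod-mod/2
    Rn=cv2.Rodrigues(np.array([0,0,dy]))[0]@R
    d=Rn.T@(np.array(xyz)-s["tcp_pos"])/.5
    print("t %.2f tcp %s yaw %.4f F %s w %.4f"%(s["time_s"],s["tcp_pos"].round(4),cur,s["wrist_force"].round(1),s["width"]))
    print("spin shares %.3f | then tool shift shares %s | now-axes %s"%(-dy/.08,d.round(4),(R.T@(np.array(xyz)-s["tcp_pos"])/.5).round(4)))
E
python3 - <<'E'
from h import *
s=env.get_state();K,R,t=cam(vision.get_calibration("wrist"))
o=-R.T@t;print("cam in tool",s["eef_rot"].T@(o-s["tcp_pos"]),"\n",s["eef_rot"].T@R.T)
plan([.514,.314,.20],.496)
E
```

```text
cam in tool [ 0.07221798 -0.00043878 -0.14281193] 
 [[ 6.50491402e-04 -9.58932863e-01 -2.83632405e-01]
 [ 9.99999776e-01  5.78935975e-04  3.36105899e-04]
 [-1.58097989e-04 -2.83632560e-01  9.58933025e-01]]
t 0.10 tcp [0.1681 0.5234 0.2307] yaw 1.2600 F [ 0.5  0.  -0.1] w 0.0851
spin shares 9.550 | then tool shift shares [-0.6976  0.4092  0.0609] | now-axes [-0.7868 -0.1871  0.0615]
```

>>> jog_arm([
  {"spin": 0.955},
  {"spin": 0.955},
  {"spin": 0.955},
  {"spin": 0.955},
  {"spin": 0.955},
  {"spin": 0.955},
  {"spin": 0.955},
  {"spin": 0.955},
])

```text
invalid input at $.motion[0]: expected keys x, y, z, spin, gripper
```

>>> jog_arm([
  {"spin": 0.955},
  {"spin": 0.955},
  {"x": -0.058,"y": 0.034,"z": 0.005},
  {"x": -0.058,"y": 0.034,"z": 0.005},
  {"x": -0.058,"y": 0.034,"z": 0.005},
  {"x": -0.058,"y": 0.034,"z": 0.005},
  {"x": -0.058,"y": 0.034,"z": 0.005},
  {"x": -0.058,"y": 0.034,"z": 0.005},
])

```text
invalid input at $.motion[0]: expected keys x, y, z, spin, gripper
```

>>> jog_arm([
  {"x": -0.058,"y": 0.034,"z": 0.005},
  {"x": -0.058,"y": 0.034,"z": 0.005},
  {"x": -0.058,"y": 0.034,"z": 0.005},
  {"x": -0.058,"y": 0.034,"z": 0.005},
  {"x": -0.058,"y": 0.034,"z": 0.005},
  {"x": -0.058,"y": 0.034,"z": 0.005},
  {},
  {},
])

```text
invalid input at $.motion[0]: expected keys x, y, z, spin, gripper
```

```bash
cat >> h.py <<'E'
def wrist(name):
    c=vision.get_calibration("wrist");p,d=vision.grab_frame("wrist")
    cv2.imwrite(f"pics/{name}.png",p[:,:,::-1]);np.savez(f"pics/{name}.npz",p=p,d=d,**c);return c,p,d
E
python3 - <<'E'
from h import *
c,p,d=wrist("w1");plan([.514,.314,.1],.496)
K,R,t=cam(c)
print("expect cover px",(K@(R@[.514,.314,.012]+t)/(R@[.514,.314,.012]+t)[2]))
E
```

```text
t 0.15 tcp [0.1681 0.5235 0.2308] yaw 1.2600 F [-0.1  1.  -0.9] w 0.0851
spin shares 9.550 | then tool shift shares [-0.6977  0.4093  0.2611] | now-axes [-0.7868 -0.1871  0.2617]
expect cover px [259.67742659 473.45695535   1.        ]
```

View pics/w1.png

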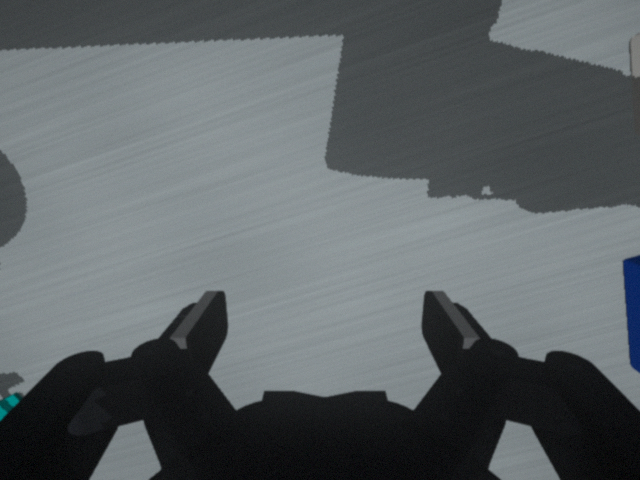

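The jogs were refused because every row needs all five keys, so the arm has not moved. The picture shows only bare bench and the open fingers, with their tips at (215,295) and (435,295). I'll repeat the jogs with full rows.

>>> jog_arm([
  {"x": 0,"y": 0,"z": 0,"spin": 0.955,"gripper": 0},
  {"x": 0,"y": 0,"z": 0,"spin": 0.955,"gripper": 0},
  {"x": 0,"y": 0,"z": 0,"spin": 0.955,"gripper": 0},
  {"x": 0,"y": 0,"z": 0,"spin": 0.955,"gripper": 0},
  {"x": 0,"y": 0,"z": 0,"spin": 0.955,"gripper": 0},
  {"x": 0,"y": 0,"z": 0,"spin": 0.955,"gripper": 0},
  {"x": 0,"y": 0,"z": 0,"spin": 0.955,"gripper": 0},
  {"x": 0,"y": 0,"z": 0,"spin": 0.955,"gripper": 0},
])

```text
time_s: 0.82
tcp_pos: [0.1682, 0.5235, 0.231]
eef_rot: [[-0.601, 0.799, -0.0], [0.799, 0.601, -0.001], [-0.0, -0.001, -1.0]]
wrist_force: [0.4, 0.0, 0.7]
width: 0.0852
finger_force: 0.0
```

>>> jog_arm([
  {"x": 0,"y": 0,"z": 0,"spin": 0.955,"gripper": 0},
  {"x": 0,"y": 0,"z": 0,"spin": 0.955,"gripper": 0},
  {"x": -0.058,"y": 0.034,"z": 0.005,"spin": 0,"gripper": 0},
  {"x": -0.058,"y": 0.034,"z": 0.005,"spin": 0,"gripper": 0},
  {"x": -0.058,"y": 0.034,"z": 0.005,"spin": 0,"gripper": 0},
  {"x": -0.058,"y": 0.034,"z": 0.005,"spin": 0,"gripper": 0},
  {"x": -0.058,"y": 0.034,"z": 0.005,"spin": 0,"gripper": 0},
  {"x": -0.058,"y": 0.034,"z": 0.005,"spin": 0,"gripper": 0},
])

```text
time_s: 1.48
tcp_pos: [0.3418, 0.4181, 0.216]
eef_rot: [[-0.476, 0.879, -0.0], [0.879, 0.476, -0.0], [-0.0, -0.0, -1.0]]
wrist_force: [0.8, -0.1, 0.2]
width: 0.0858
finger_force: 0.0
```

>>> jog_arm([
  {"x": -0.058,"y": 0.034,"z": 0.005,"spin": 0,"gripper": 0},
  {"x": -0.058,"y": 0.034,"z": 0.005,"spin": 0,"gripper": 0},
  {"x": -0.058,"y": 0.034,"z": 0.005,"spin": 0,"gripper": 0},
  {"x": -0.058,"y": 0.034,"z": 0.005,"spin": 0,"gripper": 0},
  {"x": -0.058,"y": 0.034,"z": 0.005,"spin": 0,"gripper": 0},
  {"x": -0.058,"y": 0.034,"z": 0.005,"spin": 0,"gripper": 0},
  {"x": 0,"y": 0,"z": 0,"spin": 0,"gripper": 0},
  {"x": 0,"y": 0,"z": 0,"spin": 0,"gripper": 0},
])

```text
time_s: 2.15
tcp_pos: [0.5144, 0.3134, 0.2002]
eef_rot: [[-0.473, 0.881, -0.002], [0.881, 0.473, -0.001], [0.0, -0.002, -1.0]]
wrist_force: [-0.3, 0.6, -0.0]
width: 0.0856
finger_force: 0.0
```

Run:
```python
from h import *
c,p,d=wrist("w2");plan([.514,.314,.1],.496)
K,R,t=cam(c);q=R@[.514,.314,.012]+t
print("expect cover px",(K@q/q[2]))
```

```text
t 2.20 tcp [0.5134 0.3142 0.2006] yaw 0.4946 F [0.3 0.5 0.2] w 0.0853
spin shares -0.018 | then tool shift shares [-0.001   0.0013  0.2012] | now-axes [-0.001   0.0013  0.2012]
expect cover px [324.86897277 210.06407706   1.        ]
```

View pics/w2.png

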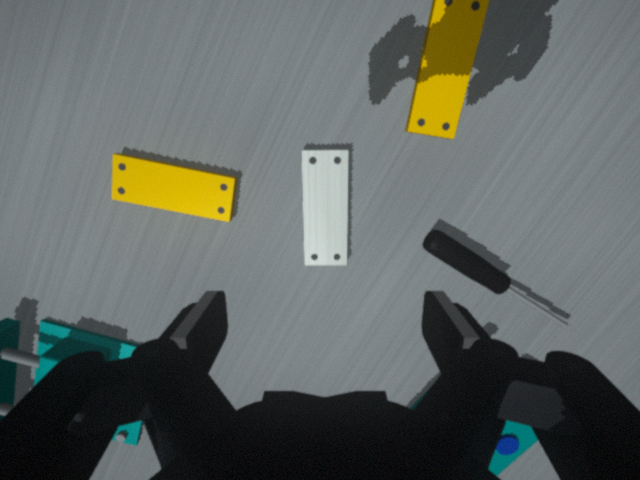

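The cover sits at (325,208), upright in the view, with a yellow decoy at (174,186) and the screwdriver at (465,260). I'll measure it, then view the base from the same relative pose, so camera errors cancel, before I grasp anything.

```bash
cat >> h.py <<'E'
def plate(c,p,box,z):
    a,b,e,f=box;h=p[b:f,a:e].astype(int);m=np.zeros((480,640),np.uint8)
    g=h.max(2);med,mx=np.median(g),np.percentile(g,97)
    m[b:f,a:e]=(g>(med+mx)/2)&(g-h.min(2)<60)
    m=cv2.morphologyEx(m,cv2.MORPH_CLOSE,np.ones((9,9)));m=cv2.morphologyEx(m,cv2.MORPH_OPEN,np.ones((5,5)))
    ctr,L,W,a=rect(c,m,z);print("plate",ctr.round(4),"L %.1f W %.1f xyaw %.4f"%(L,W,(a+np.pi/2+np.pi/2)%np.pi-np.pi/2),med,mx);return ctr,a+np.pi/2
E
python3 - <<'E'
from h import *
q=np.load("pics/w2.npz");plate(q,q["p"],(270,120,380,285),.012)
plan([.5695,-.0706,.2],.281)
E
```

```text
plate [0.5142 0.3133] L 118.3 W 44.7 xyaw 0.5002 139.0 211.0
t 2.20 tcp [0.5134 0.3142 0.2006] yaw 0.4946 F [0.3 0.5 0.2] w 0.0853
spin shares 2.670 | then tool shift shares [-0.7705 -0.1055  0.0011] | now-axes [-0.7306 -0.2664  0.0013]
```

>>> jog_arm([
  {"x": 0,"y": 0,"z": 0,"spin": 0.89,"gripper": 0},
  {"x": 0,"y": 0,"z": 0,"spin": 0.89,"gripper": 0},
  {"x": 0,"y": 0,"z": 0,"spin": 0.89,"gripper": 0},
  {"x": -0.0642,"y": -0.0088,"z": 0,"spin": 0,"gripper": 0},
  {"x": -0.0642,"y": -0.0088,"z": 0,"spin": 0,"gripper": 0},
  {"x": -0.0642,"y": -0.0088,"z": 0,"spin": 0,"gripper": 0},
  {"x": -0.0642,"y": -0.0088,"z": 0,"spin": 0,"gripper": 0},
  {"x": -0.0642,"y": -0.0088,"z": 0,"spin": 0,"gripper": 0},
])

```text
time_s: 2.87
tcp_pos: [0.5358, 0.1543, 0.2017]
eef_rot: [[-0.281, 0.96, 0.0], [0.96, 0.281, 0.0], [0.0, 0.0, -1.0]]
wrist_force: [1.2, -0.3, -0.3]
width: 0.0854
finger_force: 0.0
```

>>> jog_arm([
  {"x": -0.0642,"y": -0.0088,"z": 0,"spin": 0,"gripper": 0},
  {"x": -0.0642,"y": -0.0088,"z": 0,"spin": 0,"gripper": 0},
  {"x": -0.0642,"y": -0.0088,"z": 0,"spin": 0,"gripper": 0},
  {"x": -0.0642,"y": -0.0088,"z": 0,"spin": 0,"gripper": 0},
  {"x": -0.0642,"y": -0.0088,"z": 0,"spin": 0,"gripper": 0},
  {"x": -0.0642,"y": -0.0088,"z": 0,"spin": 0,"gripper": 0},
  {"x": -0.0642,"y": -0.0088,"z": 0,"spin": 0,"gripper": 0},
  {"x": 0,"y": 0,"z": 0,"spin": 0,"gripper": 0},
])

```text
time_s: 3.53
tcp_pos: [0.5702, -0.0734, 0.2013]
eef_rot: [[-0.277, 0.961, 0.0], [0.961, 0.277, -0.001], [-0.001, 0.0, -1.0]]
wrist_force: [0.3, 0.2, 0.1]
width: 0.0854
finger_force: 0.0
```

>>> jog_arm([
  {"x": 0,"y": 0,"z": 0,"spin": 0,"gripper": 0},
  {"x": 0,"y": 0,"z": 0,"spin": 0,"gripper": 0},
])

```text
time_s: 3.7
tcp_pos: [0.5695, -0.0689, 0.2014]
eef_rot: [[-0.279, 0.96, -0.0], [0.96, 0.279, 0.0], [0.0, -0.0, -1.0]]
wrist_force: [0.4, -0.7, 0.7]
width: 0.0855
finger_force: 0.0
```

Run:
```python
from h import *
c,p,d=wrist("w3");plan([.5142,.3133,.1],.500)
K,R,t=cam(c);q=R@[.5695,-.0706,.016]+t;print("expect base",(K@q/q[2]))
plate(c,p,(270,120,380,285),.016)
```

```text
t 3.75 tcp [ 0.5695 -0.0685  0.2015] yaw 0.2839 F [ 0.6 -0.2 -0.7] w 0.0854
spin shares -2.702 | then tool shift shares [0.7231 0.2691 0.2033] | now-axes [0.764  0.1077 0.2033]
expect base [324.08934677 212.93051781   1.        ]
plate [ 0.5692 -0.0716] L 117.9 W 45.2 xyaw 0.2863 148.0 228.0
```

View pics/w3.png

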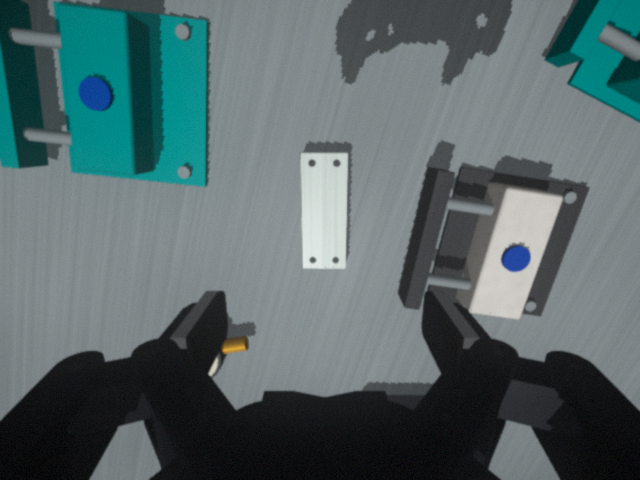

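The base is at (325,211), with the gauge's brass stem clear at (235,345). The stop bar runs from (435,168) to (408,305), with its disc at (516,258). I'll measure the bar's edges, then return to the cover.

Run:
```python
from h import *
c=np.load("pics/w3.npz");p=c["p"].max(2)
L=[];Rr=[]
for v in range(180,290,4):
    row=p[v,370:460].astype(int);k=np.where(row<75)[0]
    if v%28==12: print(v,row[::3])
    L.append((370+k[0]-.5,v))
L=np.array(L)
for z in(.008,.042):
    P=onplane(c,L,z)[:,:2];vx,vy,x0,y0=cv2.fitLine(P.astype(np.float32),cv2.DIST_HUBER,0,.001,.001).ravel()
    n=np.array([vy,-vx]);n*=np.sign(n[0]);print(z,"xyaw",np.arctan2(n[1],n[0]),"dist",n@[x0,y0],"base centre gap",n@[x0,y0]-n@[.5692,-.0716])
h=c["p"].astype(int);m=((h[...,2]-h[...,0]>60)&(h[...,1]<90)).astype(np.uint8);m[:, :450]=0
M=cv2.moments(m);D=onplane(c,[M["m10"]/M["m00"],M["m01"]/M["m00"]],.048);print("disc",D)
plan([.5142,.3133,.1],.500)
```

```text
180 [142 138 147 142 140 143 144 139 139 141 141 144 150 143 145 141 146 147
  71  42  43  44  63  72  70  72  70  69  77  43]
208 [150 149 148 144 143 142 142 141 142 150 147 143 145 149 142 138  50  46
  44  41  68  70  71  69  68  87 129 133 140 145]
236 [150 145 149 143 145 147 146 142 148 145 149 146 145 133  44  42  44  53
  71  71  67  68  69 130  54  73  71  68  64  65]
264 [148 150 150 148 146 144 150 145 147 147 145  94  44  41  47  65  75  75
  72  70  81 112  43  44  45  45  43  44  44  47]
0.008 xyaw 0.13741799 dist 0.6488891 base centre gap 0.09486316936016082
0.042 xyaw 0.13741751 dist 0.63826764 base centre gap 0.08424161426424981
disc [[0.75241161 0.05659263 0.048     ]]
t 3.75 tcp [ 0.5695 -0.0685  0.2015] yaw 0.2839 F [ 0.6 -0.2 -0.7] w 0.0854
spin shares -2.702 | then tool shift shares [0.7231 0.2691 0.2033] | now-axes [0.764  0.1077 0.2033]
```

>>> jog_arm([
  {"x": 0,"y": 0,"z": 0,"spin": -0.9,"gripper": 0},
  {"x": 0,"y": 0,"z": 0,"spin": -0.9,"gripper": 0},
  {"x": 0,"y": 0,"z": 0,"spin": -0.9,"gripper": 0},
  {"x": 0.06,"y": 0.0224,"z": 0,"spin": 0,"gripper": 0},
  {"x": 0.06,"y": 0.0224,"z": 0,"spin": 0,"gripper": 0},
  {"x": 0.06,"y": 0.0224,"z": 0,"spin": 0,"gripper": 0},
  {"x": 0.06,"y": 0.0224,"z": 0,"spin": 0,"gripper": 0},
  {"x": 0.06,"y": 0.0224,"z": 0,"spin": 0,"gripper": 0},
])

```text
time_s: 4.42
tcp_pos: [0.5462, 0.0915, 0.2016]
eef_rot: [[-0.48, 0.877, 0.0], [0.877, 0.48, 0.0], [0.0, 0.0, -1.0]]
wrist_force: [1.0, 0.1, -0.8]
width: 0.0856
finger_force: 0.0
```

>>> jog_arm([
  {"x": 0.06,"y": 0.0224,"z": 0,"spin": 0,"gripper": 0},
  {"x": 0.06,"y": 0.0224,"z": 0,"spin": 0,"gripper": 0},
  {"x": 0.06,"y": 0.0224,"z": 0,"spin": 0,"gripper": 0},
  {"x": 0.06,"y": 0.0224,"z": 0.02,"spin": 0,"gripper": 0},
  {"x": 0.06,"y": 0.0224,"z": 0.06,"spin": 0,"gripper": 0},
  {"x": 0.06,"y": 0.0224,"z": 0.06,"spin": 0,"gripper": 0},
  {"x": 0.06,"y": 0.0224,"z": 0.06,"spin": 0,"gripper": 0},
  {"x": 0,"y": 0,"z": 0.04,"spin": 0,"gripper": 0},
])

```text
time_s: 5.08
tcp_pos: [0.5134, 0.3113, 0.0837]
eef_rot: [[-0.484, 0.875, -0.001], [0.875, 0.484, 0.001], [0.002, -0.001, -1.0]]
wrist_force: [-0.4, -1.3, 0.6]
width: 0.0852
finger_force: 0.0
```

>>> jog_arm([
  {"x": 0,"y": 0,"z": 0,"spin": 0,"gripper": 0},
  {"x": 0,"y": 0,"z": 0,"spin": 0,"gripper": 0},
  {"x": 0,"y": 0,"z": 0,"spin": 0,"gripper": 0},
])

```text
time_s: 5.33
tcp_pos: [0.5167, 0.3061, 0.0874]
eef_rot: [[-0.479, 0.878, 0.002], [0.878, 0.479, 0.001], [-0.0, 0.002, -1.0]]
wrist_force: [0.8, -0.4, 0.2]
width: 0.0853
finger_force: 0.0
```

Run:
```python
from h import *
plan([.5142,.3133,.0],.500)
```

```text
t 5.33 tcp [0.5167 0.3061 0.0874] yaw 0.4991 F [ 0.8 -0.4  0.2] w 0.0853
spin shares -0.011 | then tool shift shares [0.0151 0.0023 0.1748] | now-axes [0.0151 0.0022 0.1748]
```

>>> jog_arm([
  {"x": 0.0075,"y": 0.001,"z": 0.0,"spin": 0,"gripper": 0},
  {"x": 0.0075,"y": 0.001,"z": 0.03,"spin": 0,"gripper": 0},
  {"x": 0,"y": 0,"z": 0.05,"spin": 0,"gripper": 0},
  {"x": 0,"y": 0,"z": 0.045,"spin": 0,"gripper": 0},
  {"x": 0,"y": 0,"z": 0.025,"spin": 0,"gripper": 0},
  {"x": 0,"y": 0,"z": 0.018,"spin": 0,"gripper": 0},
  {"x": 0,"y": 0,"z": 0,"spin": 0,"gripper": 0},
  {"x": 0,"y": 0,"z": 0,"spin": 0,"gripper": 0},
])

```text
time_s: 6.0
tcp_pos: [0.5145, 0.3126, 0.0028]
eef_rot: [[-0.477, 0.879, 0.001], [0.879, 0.477, 0.0], [-0.0, 0.001, -1.0]]
wrist_force: [-0.2, -0.0, -0.1]
width: 0.0855
finger_force: 0.0
```

Run:
```python
from h import *
plan([.5142,.3133,.003],.500)
c=np.load("pics/w3.npz");h=c["p"].astype(int);m=((h[...,2]-h[...,0]>60)&(h[...,1]<90)).astype(np.uint8);m[:200]=0;m[:,:450]=0
M=cv2.moments(m);u=[M["m10"]/M["m00"],M["m01"]/M["m00"]];D=onplane(c,u,.048)[0];print("disc",u,D)
n=np.array([np.cos(.134),np.sin(.134)]);t=np.array([-n[1],n[0]]);b=np.array([.5692,-.0716])-D[:2];print("base rel disc in fixture",n@b,t@b, "base-to-bar",.6489-n@[.5692,-.0716])
```

```text
t 6.00 tcp [0.5145 0.3126 0.0028] yaw 0.4977 F [-0.2 -0.  -0.1] w 0.0855
spin shares -0.029 | then tool shift shares [ 0.0014  0.0002 -0.0004] | now-axes [ 0.0014  0.0002 -0.0004]
disc [515.8990291262136, 257.96699029126216] [ 0.75482766 -0.05472873  0.048     ]
base rel disc in fixture -0.18621757716001322 0.008079711842666972 base-to-bar 0.0943683484229133
```

>>> jog_arm([
  {"x": 0,"y": 0,"z": 0,"spin": 0,"gripper": 1},
  {"x": 0,"y": 0,"z": 0,"spin": 0,"gripper": 1},
  {"x": 0,"y": 0,"z": 0,"spin": 0,"gripper": 1},
  {"x": 0,"y": 0,"z": 0,"spin": 0,"gripper": 1},
  {"x": 0,"y": 0,"z": 0,"spin": 0,"gripper": 1},
  {"x": 0,"y": 0,"z": 0,"spin": 0,"gripper": 1},
], grip_force=40)

```text
time_s: 6.5
tcp_pos: [0.5143, 0.3129, 0.0028]
eef_rot: [[-0.478, 0.878, 0.002], [0.878, 0.478, 0.001], [-0.0, 0.002, -1.0]]
wrist_force: [-0.7, -1.6, 6.6]
width: 0.045
finger_force: 40.6
```

>>> jog_arm([
  {"x": 0,"y": 0,"z": -0.01,"spin": 0,"gripper": 1},
  {"x": 0,"y": 0,"z": -0.03,"spin": 0,"gripper": 1},
  {"x": 0,"y": 0,"z": -0.05,"spin": 0,"gripper": 1},
  {"x": 0,"y": 0,"z": -0.06,"spin": 0,"gripper": 1},
  {"x": 0,"y": 0,"z": -0.03,"spin": 0,"gripper": 1},
  {"x": 0,"y": 0,"z": 0,"spin": 0.9,"gripper": 1},
  {"x": 0,"y": 0,"z": 0,"spin": 0.9,"gripper": 1},
  {"x": 0,"y": 0,"z": 0,"spin": 0.87,"gripper": 1},
])

```text
time_s: 7.17
tcp_pos: [0.5137, 0.3128, 0.0924]
eef_rot: [[-0.278, 0.961, 0.0], [0.961, 0.278, 0.0], [0.0, 0.0, -1.0]]
wrist_force: [-0.6, -0.3, -1.9]
width: 0.045
finger_force: 41.6
```

Run:
```python
from h import *
plan([.5692,-.0716,.05],.285)
```

```text
t 7.17 tcp [0.5137 0.3128 0.0924] yaw 0.2813 F [-0.6 -0.3 -1.9] w 0.0450
spin shares -0.046 | then tool shift shares [-0.7689 -0.1097  0.0848] | now-axes [-0.7693 -0.1069  0.0848]
```

>>> jog_arm([
  {"x": -0.04,"y": -0.006,"z": 0,"spin": 0,"gripper": 1},
  {"x": -0.06,"y": -0.0085,"z": 0,"spin": 0,"gripper": 1},
  {"x": -0.06,"y": -0.0085,"z": 0,"spin": 0,"gripper": 1},
  {"x": -0.06,"y": -0.0085,"z": 0,"spin": 0,"gripper": 1},
  {"x": -0.06,"y": -0.0085,"z": 0,"spin": 0,"gripper": 1},
  {"x": -0.06,"y": -0.0085,"z": 0,"spin": 0,"gripper": 1},
  {"x": -0.06,"y": -0.0085,"z": 0,"spin": 0,"gripper": 1},
  {"x": -0.06,"y": -0.0085,"z": 0,"spin": 0,"gripper": 1},
])

```text
time_s: 7.83
tcp_pos: [0.5468, 0.0814, 0.092]
eef_rot: [[-0.281, 0.96, -0.0], [0.96, 0.281, 0.0], [0.0, -0.0, -1.0]]
wrist_force: [0.5, -0.0, -2.4]
width: 0.0445
finger_force: 41.6
```

>>> jog_arm([
  {"x": -0.06,"y": -0.0085,"z": 0,"spin": 0,"gripper": 1},
  {"x": -0.06,"y": -0.0085,"z": 0,"spin": 0,"gripper": 1},
  {"x": -0.06,"y": -0.0085,"z": 0,"spin": 0,"gripper": 1},
  {"x": -0.06,"y": -0.0085,"z": 0,"spin": 0,"gripper": 1},
  {"x": -0.04,"y": -0.006,"z": 0.03,"spin": 0,"gripper": 1},
  {"x": -0.029,"y": -0.004,"z": 0.03,"spin": 0,"gripper": 1},
  {"x": 0,"y": 0,"z": 0,"spin": 0,"gripper": 1},
  {"x": 0,"y": 0,"z": 0,"spin": 0,"gripper": 1},
])

```text
time_s: 8.5
tcp_pos: [0.5686, -0.0721, 0.0612]
eef_rot: [[-0.279, 0.96, -0.002], [0.96, 0.279, 0.001], [0.001, -0.002, -1.0]]
wrist_force: [0.7, -0.6, -1.1]
width: 0.0445
finger_force: 41.6
```

>>> jog_arm([
  {"x": 0,"y": 0,"z": 0,"spin": 0,"gripper": 1},
  {"x": 0,"y": 0,"z": 0,"spin": 0,"gripper": 1},
])

```text
time_s: 8.67
tcp_pos: [0.5695, -0.0708, 0.0626]
eef_rot: [[-0.282, 0.959, 0.001], [0.959, 0.282, -0.0], [-0.0, 0.001, -1.0]]
wrist_force: [-1.1, 0.8, -2.2]
width: 0.0444
finger_force: 41.6
```

Run:
```python
from h import *
for i in range(3):
    wrist("w4");plan([.5692,-.0716,.0205],.285)
```

```text
t 8.72 tcp [ 0.5696 -0.0708  0.0627] yaw 0.2860 F [ 0.3 -0.4 -1. ] w 0.0446
spin shares 0.013 | then tool shift shares [-0.0013 -0.0012  0.0843] | now-axes [-0.0013 -0.0012  0.0843]
t 8.77 tcp [ 0.5696 -0.0708  0.0626] yaw 0.2861 F [-1.1  1.7 -2.1] w 0.0445
spin shares 0.013 | then tool shift shares [-0.0013 -0.0013  0.0842] | now-axes [-0.0013 -0.0013  0.0842]
t 8.82 tcp [ 0.5695 -0.0709  0.0625] yaw 0.2860 F [ 0.4  0.6 -1.8] w 0.0446
spin shares 0.013 | then tool shift shares [-0.0011 -0.0011  0.084 ] | now-axes [-0.0011 -0.0011  0.084 ]
```

View pics/w4.png

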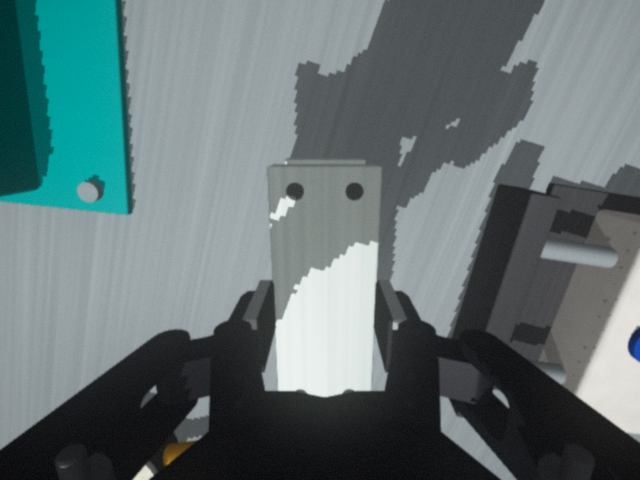

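The held cover's far end edge is at row ~166 and the base's end edge shows just beyond it at row ~160, so they nearly coincide. I'll compare the two by ray casting.

Run:
```python
from h import *
c=np.load("pics/w4.npz");p=c["p"].max(2).astype(int)
print(p[150:175,295:355].mean(1).round())
s=env.get_state();R=s["eef_rot"];T=s["tcp_pos"]
for v,z in((158.5,.016),(160.5,.016),(164.5,.0717),(166.5,.0717)):
    P=onplane(c,[325,v],z)[0];print(v,z,(R.T@(P-T))[:2].round(4))
for z,uv in((.0717,[[269,180],[381,180]]),(.016,[[287,161],[365,161]])):
    print((R.T@(onplane(c,uv,z)-T).T).T.round(4))
b=R.T@(np.array([.5692,-.0716,0])-T);print("base rel tcp",b)
```

```text
[ 93.  93.  93.  93.  93.  93.  94.  94.  98. 110. 126. 134. 135. 128.
 114. 107. 115. 128. 135. 136. 137. 137. 137. 137. 136.]
158.5 0.016 [0.0605 0.0001]
160.5 0.016 [0.0594 0.0001]
164.5 0.0717 [ 0.0615 -0.    ]
166.5 0.0717 [ 0.0607 -0.    ]
[[ 0.0554 -0.0224 -0.0092]
 [ 0.0554  0.0224 -0.0092]]
[[ 0.0591 -0.0211  0.0465]
 [ 0.0591  0.0225  0.0465]]
base rel tcp [-0.00054973 -0.00056957  0.0625215 ]
```

>>> jog_arm([
  {"x": -0.0015,"y": 0,"z": 0.03,"spin": 0,"gripper": 1},
  {"x": 0,"y": 0,"z": 0.03,"spin": 0,"gripper": 1},
  {"x": 0,"y": 0,"z": 0.016,"spin": 0,"gripper": 1},
  {"x": 0,"y": 0,"z": 0.004,"spin": 0,"gripper": 1},
  {"x": 0,"y": 0,"z": 0.002,"spin": 0,"gripper": 1},
  {"x": 0,"y": 0,"z": 0.002,"spin": 0,"gripper": 1},
  {"x": 0,"y": 0,"z": 0,"spin": 0,"gripper": 1},
  {"x": 0,"y": 0,"z": 0,"spin": 0,"gripper": 1},
])

```text
time_s: 9.48
tcp_pos: [0.5698, -0.0724, 0.0204]
eef_rot: [[-0.281, 0.96, 0.001], [0.96, 0.281, -0.0], [-0.0, 0.001, -1.0]]
wrist_force: [-1.3, 0.5, -1.8]
width: 0.0449
finger_force: 41.6
```

>>> jog_arm([
  {"x": 0,"y": 0,"z": 0.002,"spin": 0,"gripper": 1},
  {"x": 0,"y": 0,"z": 0.001,"spin": 0,"gripper": 1},
  {"x": 0,"y": 0,"z": 0,"spin": 0,"gripper": 1},
  {"x": 0,"y": 0,"z": 0,"spin": 0,"gripper": 1},
])

```text
time_s: 9.82
tcp_pos: [0.5698, -0.0725, 0.0188]
eef_rot: [[-0.281, 0.96, 0.001], [0.96, 0.281, -0.0], [-0.0, 0.001, -1.0]]
wrist_force: [-0.9, 0.7, 3.7]
width: 0.0448
finger_force: 42.3
```

>>> jog_arm([
  {"x": 0,"y": 0,"z": 0,"spin": 0,"gripper": 0},
  {"x": 0,"y": 0,"z": 0,"spin": 0,"gripper": 0},
  {"x": 0,"y": 0,"z": 0,"spin": 0,"gripper": 0},
  {"x": 0,"y": 0,"z": 0,"spin": 0,"gripper": 0},
  {"x": 0,"y": 0,"z": 0.015,"spin": 0,"gripper": 0},
  {"x": 0,"y": 0,"z": 0.012,"spin": 0,"gripper": 0},
  {"x": 0,"y": 0,"z": 0,"spin": 0,"gripper": 0},
  {"x": 0,"y": 0,"z": 0,"spin": 0,"gripper": 0},
])

```text
time_s: 10.48
tcp_pos: [0.569, -0.0723, 0.004]
eef_rot: [[-0.281, 0.96, -0.001], [0.96, 0.281, 0.0], [0.001, -0.001, -1.0]]
wrist_force: [0.6, -0.2, -0.3]
width: 0.0855
finger_force: 0.0
```

>>> jog_arm([
  {"x": 0,"y": 0,"z": 0,"spin": 0,"gripper": 1},
  {"x": 0,"y": 0,"z": 0,"spin": 0,"gripper": 1},
  {"x": 0,"y": 0,"z": 0,"spin": 0,"gripper": 1},
  {"x": 0,"y": 0,"z": 0,"spin": 0,"gripper": 1},
  {"x": 0,"y": 0,"z": 0,"spin": 0,"gripper": 1},
  {"x": 0,"y": 0,"z": 0,"spin": 0,"gripper": 1},
], grip_force=30)

```text
time_s: 10.98
tcp_pos: [0.5697, -0.0724, 0.0051]
eef_rot: [[-0.281, 0.96, 0.001], [0.96, 0.281, -0.0], [-0.0, 0.001, -1.0]]
wrist_force: [0.6, 0.6, 1.9]
width: 0.0454
finger_force: 32.3
```

Run:
```python
from h import *
n=np.array([np.cos(.135),np.sin(.135)]);t=np.array([-n[1],n[0]]);c0=np.array([.5692,-.0716])-.008*t+.015*n
plan([*c0,.005],.135);wrist("w5")
```

```text
t 10.98 tcp [ 0.5697 -0.0724  0.0051] yaw 0.2848 F [0.6 0.6 1.9] w 0.0454
spin shares 1.873 | then tool shift shares [-0.0142  0.0292  0.0002] | now-axes [-0.0184  0.0267  0.0002]
```

View pics/w5.png

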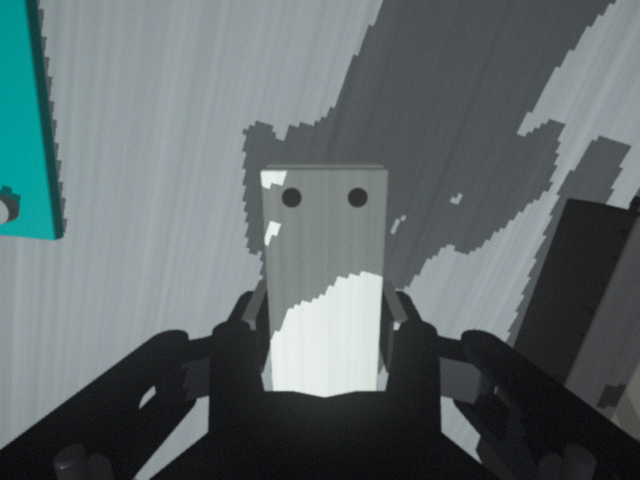

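The pair is gripped squarely. The cover's end edge is at row ~170 with a sliver beyond it at row ~164, which is the end faces or a small overhang of the base, so I'll quantify it.

Run:
```python
from h import *
c=np.load("pics/w5.npz");p=c["p"].max(2).astype(int)
print(p[155:182,280:375].mean(1).round())
s=env.get_state();R=s["eef_rot"];T=s["tcp_pos"];K,Rc,t=cam(c)
for x in(.059,.0595,.060,.0605,.061):
    o=[]
    for z in(.028,.016,.0):
        P=T+R@[x,0,0];P[2]=z;q=K@(Rc@P+t);o.append(round(q[1]/q[2],1))
    print(x,o)
```

```text
[ 91.  91.  91.  91.  91.  91.  92.  94.  97. 103. 114. 118. 109. 102.
 108. 123. 134. 138. 140. 139. 139. 139. 139. 138. 138. 138. 137.]
0.059 [np.float64(174.4), np.float64(171.1), np.float64(167.5)]
0.0595 [np.float64(172.9), np.float64(169.8), np.float64(166.3)]
0.06 [np.float64(171.5), np.float64(168.5), np.float64(165.2)]
0.0605 [np.float64(170.1), np.float64(167.2), np.float64(164.0)]
0.061 [np.float64(168.7), np.float64(165.9), np.float64(162.8)]
```

The base overhangs the cover by about 0.8 mm at this end. I'll regrip the cover alone, nudge it +0.8 mm along tool x, then squeeze the pair again.

>>> jog_arm([
  {"x": 0,"y": 0,"z": 0,"spin": 0,"gripper": 0},
  {"x": 0,"y": 0,"z": 0,"spin": 0,"gripper": 0},
  {"x": 0,"y": 0,"z": 0,"spin": 0,"gripper": 0},
  {"x": 0,"y": 0,"z": -0.016,"spin": 0,"gripper": 0},
  {"x": 0,"y": 0,"z": -0.016,"spin": 0,"gripper": 0},
  {"x": 0,"y": 0,"z": 0,"spin": 0,"gripper": 0},
  {"x": 0,"y": 0,"z": 0,"spin": 0,"gripper": 1},
  {"x": 0,"y": 0,"z": 0,"spin": 0,"gripper": 1},
])

```text
time_s: 11.7
tcp_pos: [0.5696, -0.0724, 0.0211]
eef_rot: [[-0.281, 0.96, 0.0], [0.96, 0.281, -0.0], [-0.0, 0.0, -1.0]]
wrist_force: [1.1, 0.2, -0.2]
width: 0.0634
finger_force: 0.0
```

>>> jog_arm([
  {"x": 0,"y": 0,"z": 0,"spin": 0,"gripper": 1},
  {"x": 0,"y": 0,"z": 0,"spin": 0,"gripper": 1},
  {"x": 0,"y": 0,"z": 0,"spin": 0,"gripper": 1},
  {"x": 0,"y": 0,"z": 0,"spin": 0,"gripper": 1},
  {"x": 0.0009,"y": 0,"z": 0,"spin": 0,"gripper": 1},
  {"x": 0.0009,"y": 0,"z": 0,"spin": 0,"gripper": 1},
  {"x": 0,"y": 0,"z": 0,"spin": 0,"gripper": 1},
  {"x": 0,"y": 0,"z": 0,"spin": 0,"gripper": 1},
])

```text
time_s: 12.37
tcp_pos: [0.5694, -0.0716, 0.0208]
eef_rot: [[-0.281, 0.96, 0.0], [0.96, 0.281, -0.0], [-0.0, 0.0, -1.0]]
wrist_force: [0.3, -0.8, 0.7]
width: 0.0449
finger_force: 30.5
```

Run:
```python
from h import *
plan([.5692,-.0716,.005],.135);c,p,d=wrist("w6");p=p.max(2).astype(int)
print(p[155:190,280:375].mean(1).round())
s=env.get_state();R=s["eef_rot"];T=s["tcp_pos"];K,Rc,t=cam(c)
for x in(.059,.060,.061):
    o=[]
    for z in(.028,.016,.0):
        P=T+R@[x,0,0];P[2]=z;q=K@(Rc@P+t);o.append(round(q[1]/q[2],1))
    print(x,o)
```

```text
t 12.37 tcp [ 0.5694 -0.0716  0.0208] yaw 0.2848 F [ 0.3 -0.8  0.7] w 0.0449
spin shares 1.873 | then tool shift shares [-0.     -0.0003  0.0316] | now-axes [ 0.     -0.0003  0.0316]
[ 91.  90.  91.  90.  90.  91.  92.  94.  96.  97.  99. 109. 123. 130.
 132. 133. 133. 133. 133. 133. 133. 133. 133. 133. 133. 133. 132. 129.
 122. 116. 113. 110. 108. 106. 106.]
0.059 [np.float64(170.2), np.float64(167.6), np.float64(164.7)]
0.06 [np.float64(167.7), np.float64(165.3), np.float64(162.6)]
0.061 [np.float64(165.2), np.float64(162.9), np.float64(160.5)]
```

The bright sliver is gone: the cover's end edge is at 60.5 mm and only the dark end faces lie beyond it, so the plates are flush. Next I'll release, squeeze both plates, and turn the pair to the bar's yaw while sliding it gently.

>>> jog_arm([
  {"x": 0,"y": 0,"z": 0,"spin": 0,"gripper": 0},
  {"x": 0,"y": 0,"z": 0,"spin": 0,"gripper": 0},
  {"x": 0,"y": 0,"z": 0,"spin": 0,"gripper": 0},
  {"x": 0,"y": 0,"z": 0,"spin": 0,"gripper": 0},
  {"x": 0,"y": 0,"z": 0.015,"spin": 0,"gripper": 0},
  {"x": 0,"y": 0,"z": 0.015,"spin": 0,"gripper": 0},
  {"x": 0,"y": 0,"z": 0,"spin": 0,"gripper": 0},
  {"x": 0,"y": 0,"z": 0,"spin": 0,"gripper": 1},
])

```text
time_s: 13.08
tcp_pos: [0.5687, -0.0714, 0.0049]
eef_rot: [[-0.281, 0.96, -0.002], [0.96, 0.281, 0.0], [0.001, -0.001, -1.0]]
wrist_force: [-0.7, 0.1, -1.2]
width: 0.0752
finger_force: 0.0
```

>>> jog_arm([
  {"x": 0,"y": 0,"z": 0,"spin": 0,"gripper": 1},
  {"x": 0,"y": 0,"z": 0,"spin": 0,"gripper": 1},
  {"x": 0,"y": 0,"z": 0,"spin": 0,"gripper": 1},
  {"x": 0,"y": 0,"z": 0,"spin": 0,"gripper": 1},
  {"x": 0,"y": 0,"z": 0,"spin": 0.47,"gripper": 1},
  {"x": 0,"y": 0,"z": 0,"spin": 0.47,"gripper": 1},
  {"x": 0,"y": 0,"z": 0,"spin": 0.47,"gripper": 1},
  {"x": 0,"y": 0,"z": 0,"spin": 0.46,"gripper": 1},
])

```text
time_s: 13.75
tcp_pos: [0.5693, -0.0716, 0.006]
eef_rot: [[-0.133, 0.991, 0.0], [0.991, 0.133, -0.0], [-0.0, 0.0, -1.0]]
wrist_force: [0.6, 0.3, 1.0]
width: 0.0456
finger_force: 32.2
```

>>> jog_arm([
  {"x": -0.003,"y": 0.008,"z": 0,"spin": 0,"gripper": 1},
  {"x": -0.003,"y": 0.01,"z": 0,"spin": 0,"gripper": 1},
  {"x": -0.003,"y": 0.01,"z": 0,"spin": 0,"gripper": 1},
  {"x": -0.003,"y": 0.01,"z": 0,"spin": 0,"gripper": 1},
  {"x": -0.003,"y": 0.008,"z": 0,"spin": 0,"gripper": 1},
  {"x": 0,"y": 0,"z": 0,"spin": 0,"gripper": 1},
])

```text
time_s: 14.25
tcp_pos: [0.5946, -0.0762, 0.006]
eef_rot: [[-0.135, 0.991, 0.001], [0.991, 0.135, -0.0], [-0.0, 0.001, -1.0]]
wrist_force: [1.1, 0.3, 3.3]
width: 0.0452
finger_force: 32.6
```

>>> jog_arm([
  {"x": 0,"y": 0,"z": 0,"spin": 0,"gripper": 0},
  {"x": 0,"y": 0,"z": 0,"spin": 0,"gripper": 0},
  {"x": 0,"y": 0,"z": 0,"spin": 0,"gripper": 0},
  {"x": 0,"y": 0,"z": 0,"spin": 0,"gripper": 0},
  {"x": 0,"y": 0,"z": -0.02,"spin": 0,"gripper": 0},
  {"x": 0,"y": 0,"z": -0.06,"spin": 0,"gripper": 0},
  {"x": 0,"y": 0,"z": -0.06,"spin": 0,"gripper": 0},
  {"x": 0,"y": 0,"z": -0.06,"spin": 0,"gripper": 0},
])

```text
time_s: 14.92
tcp_pos: [0.5927, -0.0757, 0.1076]
eef_rot: [[-0.135, 0.991, -0.0], [0.991, 0.135, 0.0], [0.0, -0.0, -1.0]]
wrist_force: [0.5, 0.3, 0.3]
width: 0.0854
finger_force: 0.0
```

>>> jog_arm([
  {"x": 0,"y": 0,"z": -0.06,"spin": 0,"gripper": 0},
  {"x": 0,"y": 0,"z": -0.06,"spin": 0,"gripper": 0},
  {"x": 0,"y": 0,"z": -0.06,"spin": 0,"gripper": 0},
  {"x": 0,"y": 0,"z": 0,"spin": 0,"gripper": 0},
  {"x": 0,"y": 0,"z": 0,"spin": 0,"gripper": 0},
  {"x": 0,"y": 0,"z": 0,"spin": 0,"gripper": 0},
])

```text
time_s: 15.42
tcp_pos: [0.5927, -0.0758, 0.1959]
eef_rot: [[-0.135, 0.991, 0.0], [0.991, 0.135, -0.0], [-0.0, 0.0, -1.0]]
wrist_force: [0.2, 0.1, -0.2]
width: 0.0854
finger_force: 0.0
```

Run:
```python
from h import *
plan([.5692,-.0716,.005],.135);wrist("w7")
```

```text
t 15.42 tcp [ 0.5927 -0.0758  0.1959] yaw 0.1352 F [ 0.2  0.1 -0.2] w 0.0854
spin shares 0.003 | then tool shift shares [ 0.0146 -0.0456  0.3819] | now-axes [ 0.0146 -0.0456  0.3819]
```

View pics/w7.png

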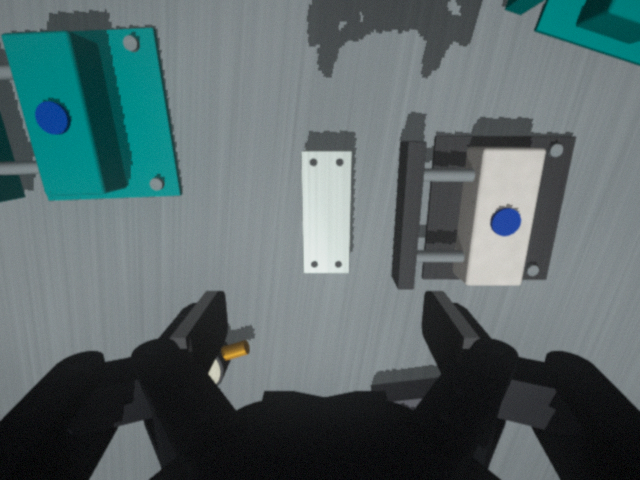

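The pair is at (326,212), parallel to the bar (front edge ~x=398) and centred on it. Next I'll measure it and plan the quarter turn into the pushing pose behind the pair.

```bash
cat > pre.py <<'E'
from h import *
c=np.load("pics/w7.npz");ctr,a=plate(c,c["p"],(270,125,378,290),.028)
p=c["p"].max(2);L=[]
for v in range(160,275,4):
    L.append((375+np.where(p[v,375:430]<75)[0][0]-.5,v))
P=onplane(c,np.array(L),.008)[:,:2];vx,vy,x0,y0=cv2.fitLine(P.astype(np.float32),cv2.DIST_HUBER,0,.001,.001).ravel()
n=np.array([vy,-vx]);n*=np.sign(n[0]);yaw=np.arctan2(n[1],n[0]);print("bar yaw",yaw,"centre to bar",n@([x0,y0]-ctr))
t=np.array([-n[1],n[0]]);h=c["p"].astype(int);m=((h[...,2]-h[...,0]>60)&(h[...,1]<90)).astype(np.uint8);m[:150]=0;m[:,:450]=0
M=cv2.moments(m);D=onplane(c,[M["m10"]/M["m00"],M["m01"]/M["m00"]],.048)[0];print("disc y offset of pair",t@(ctr-D[:2]))
E
python3 - <<'E'
exec(open("pre.py").read())
yaw=.136;n=np.array([np.cos(yaw),np.sin(yaw)])
plan([*(ctr-.060*n),.196],yaw+np.pi/2,2*np.pi)
E
```

```text
plate [ 0.594  -0.0757] L 117.8 W 44.7 xyaw 0.1386 149.0 230.0
bar yaw 0.13246784 centre to bar 0.07101788100418306
disc y offset of pair 0.0004883001896892912
t 15.47 tcp [ 0.5925 -0.0757  0.1952] yaw 0.1352 F [ 0.9 -0.6  0.6] w 0.0854
spin shares -19.645 | then tool shift shares [ 0.1171 -0.0002 -0.0016] | now-axes [-0.0003 -0.1171 -0.0015]
```

>>> jog_arm([
  {"x": 0,"y": -0.039,"z": 0,"spin": 0,"gripper": 0.5},
  {"x": 0,"y": -0.039,"z": 0,"spin": 0,"gripper": 0.5},
  {"x": 0,"y": -0.039,"z": 0,"spin": 0,"gripper": 0.5},
  {"x": 0,"y": 0,"z": 0,"spin": -0.982,"gripper": 0.5},
  {"x": 0,"y": 0,"z": 0,"spin": -0.982,"gripper": 0.5},
  {"x": 0,"y": 0,"z": 0,"spin": -0.982,"gripper": 0.5},
  {"x": 0,"y": 0,"z": 0,"spin": -0.982,"gripper": 0.5},
  {"x": 0,"y": 0,"z": 0,"spin": -0.982,"gripper": 0.5},
])

```text
time_s: 16.13
tcp_pos: [0.5344, -0.0836, 0.1946]
eef_rot: [[-0.507, 0.862, -0.002], [0.862, 0.507, 0.001], [0.002, -0.002, -1.0]]
wrist_force: [0.8, 1.0, 0.6]
width: 0.0428
finger_force: 0.0
```

>>> jog_arm([
  {"x": 0,"y": 0,"z": 0,"spin": -0.982,"gripper": 0.5},
  {"x": 0,"y": 0,"z": 0,"spin": -0.982,"gripper": 0.5},
  {"x": 0,"y": 0,"z": 0,"spin": -0.982,"gripper": 0.5},
  {"x": 0,"y": 0,"z": 0,"spin": -0.982,"gripper": 0.5},
  {"x": 0,"y": 0,"z": 0,"spin": -0.982,"gripper": 0.5},
  {"x": 0,"y": 0,"z": 0,"spin": -0.982,"gripper": 0.5},
  {"x": 0,"y": 0,"z": 0,"spin": -0.982,"gripper": 0.5},
  {"x": 0,"y": 0,"z": 0,"spin": -0.982,"gripper": 0.5},
])

```text
time_s: 16.8
tcp_pos: [0.5345, -0.0835, 0.1945]
eef_rot: [[-0.917, 0.399, -0.002], [0.399, 0.917, 0.001], [0.003, -0.0, -1.0]]
wrist_force: [0.3, 0.6, -0.5]
width: 0.0426
finger_force: 0.0
```

>>> jog_arm([
  {"x": 0,"y": 0,"z": 0,"spin": -0.982,"gripper": 0.5},
  {"x": 0,"y": 0,"z": 0,"spin": -0.982,"gripper": 0.5},
  {"x": 0,"y": 0,"z": 0,"spin": -0.982,"gripper": 0.5},
  {"x": 0,"y": 0,"z": 0,"spin": -0.982,"gripper": 0.5},
  {"x": 0,"y": 0,"z": 0,"spin": -0.982,"gripper": 0.5},
  {"x": 0,"y": 0,"z": 0,"spin": -0.982,"gripper": 0.5},
  {"x": 0,"y": 0,"z": 0,"spin": -0.982,"gripper": 0.5},
  {"x": 0,"y": 0,"z": 0,"spin": 0,"gripper": 0.5},
])

```text
time_s: 17.47
tcp_pos: [0.5345, -0.0836, 0.1946]
eef_rot: [[-0.99, -0.139, -0.002], [-0.139, 0.99, 0.001], [0.002, 0.001, -1.0]]
wrist_force: [-0.1, -0.8, -0.1]
width: 0.0428
finger_force: 0.0
```

Run:
```python
exec(open("pre.py").read())
yaw=.135;n=np.array([np.cos(yaw),np.sin(yaw)])
plan([*(ctr-.055*n),.009],yaw+np.pi/2,2*np.pi);print(env.get_state()["joints"])
```

```text
plate [ 0.594  -0.0757] L 117.8 W 44.7 xyaw 0.1386 149.0 230.0
bar yaw 0.13246784 centre to bar 0.07101788100418306
disc y offset of pair 0.0004883001896892912
t 17.47 tcp [ 0.5345 -0.0836  0.1946] yaw 1.7099 F [-0.1 -0.8 -0.1] w 0.0428
spin shares 0.051 | then tool shift shares [-0.0108 -0.0007  0.3712] | now-axes [-0.0108 -0.0007  0.3712]
[-3.10243360e-01  2.58024956e-01 -7.32085558e-02  1.24192002e+00
 -4.42623199e-06 -4.49316542e-01]
```

>>> jog_arm([
  {"x": 0,"y": 0,"z": 0.04,"spin": 0.05,"gripper": 0.5},
  {"x": 0,"y": 0,"z": 0.065,"spin": 0,"gripper": 0.5},
  {"x": 0,"y": 0,"z": 0.065,"spin": 0,"gripper": 0.5},
  {"x": 0,"y": 0,"z": 0.065,"spin": 0,"gripper": 0.5},
  {"x": 0,"y": 0,"z": 0.06,"spin": 0,"gripper": 0.5},
  {"x": 0,"y": 0,"z": 0.05,"spin": 0,"gripper": 0.5},
  {"x": 0,"y": 0,"z": 0.025,"spin": 0,"gripper": 0.5},
  {"x": 0,"y": 0,"z": 0,"spin": 0,"gripper": 0.5},
])

```text
time_s: 18.13
tcp_pos: [0.5326, -0.083, 0.0072]
eef_rot: [[-0.992, -0.129, -0.006], [-0.129, 0.992, 0.002], [0.006, 0.003, -1.0]]
wrist_force: [-0.7, -0.0, -0.1]
width: 0.0424
finger_force: 0.0
```

>>> jog_arm([
  {"x": 0,"y": 0,"z": 0,"spin": 0,"gripper": 0.5},
  {"x": 0,"y": 0,"z": 0,"spin": 0,"gripper": 0.5},
])

```text
time_s: 18.3
tcp_pos: [0.5355, -0.0838, 0.0115]
eef_rot: [[-0.991, -0.13, 0.001], [-0.13, 0.991, -0.0], [-0.001, -0.0, -1.0]]
wrist_force: [0.2, -0.1, -0.3]
width: 0.0424
finger_force: 0.0
```

Run:
```python
exec(open("pre.py").read())
yaw=.135;n=np.array([np.cos(yaw),np.sin(yaw)])
plan([*(ctr-.037*n),.009],yaw+np.pi/2,2*np.pi);wrist("w8")
```

```text
plate [ 0.594  -0.0757] L 117.8 W 44.7 xyaw 0.1386 149.0 230.0
bar yaw 0.13246784 centre to bar 0.07101788100418306
disc y offset of pair 0.0004883001896892912
t 18.30 tcp [ 0.5355 -0.0838  0.0115] yaw 1.7013 F [ 0.2 -0.1 -0.3] w 0.0424
spin shares -0.056 | then tool shift shares [-0.0441  0.0005  0.0049] | now-axes [-0.0441  0.0007  0.0049]
```

View pics/w8.png

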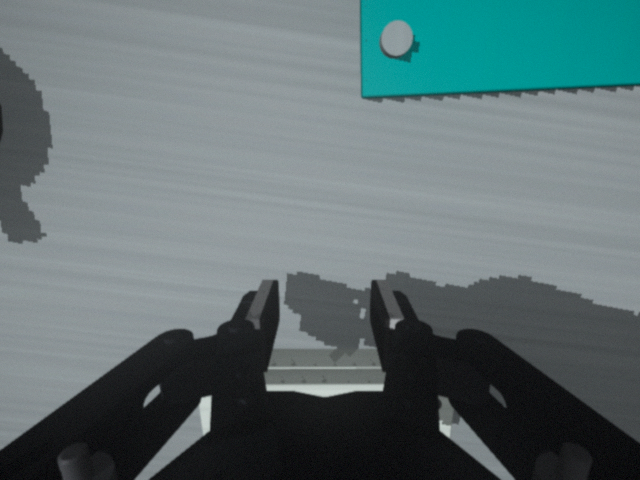

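The pushing fingers stand at (262,300) and (388,300), about 25 mm behind the pair's near faces (rows 348–385). I'll slide forward slowly while watching the force.

>>> jog_arm([
  {"x": -0.014,"y": 0,"z": 0.004,"spin": -0.03,"gripper": 0.5},
  {"x": -0.014,"y": 0,"z": 0,"spin": -0.03,"gripper": 0.5},
  {"x": -0.01,"y": 0,"z": 0,"spin": 0,"gripper": 0.5},
  {"x": -0.008,"y": 0,"z": 0,"spin": 0,"gripper": 0.5},
  {"x": -0.008,"y": 0,"z": 0,"spin": 0,"gripper": 0.5},
  {"x": -0.01,"y": 0,"z": 0,"spin": 0,"gripper": 0.5},
  {"x": -0.01,"y": 0,"z": 0,"spin": 0,"gripper": 0.5},
  {"x": -0.01,"y": 0,"z": 0,"spin": 0,"gripper": 0.5},
])

```text
time_s: 19.02
tcp_pos: [0.5769, -0.078, 0.0087]
eef_rot: [[-0.991, -0.136, -0.001], [-0.136, 0.991, 0.0], [0.001, 0.0, -1.0]]
wrist_force: [-2.0, -0.4, 1.1]
width: 0.0428
finger_force: 1.0
```

>>> jog_arm([
  {"x": -0.01,"y": 0,"z": 0,"spin": 0,"gripper": 0.5},
  {"x": -0.01,"y": 0,"z": 0,"spin": 0,"gripper": 0.5},
  {"x": -0.008,"y": 0,"z": 0,"spin": 0,"gripper": 0.5},
  {"x": -0.006,"y": 0,"z": 0,"spin": 0,"gripper": 0.5},
  {"x": 0,"y": 0,"z": 0,"spin": 0,"gripper": 0.5},
  {"x": 0,"y": 0,"z": 0,"spin": 0,"gripper": 0.5},
])

```text
time_s: 19.52
tcp_pos: [0.5939, -0.0757, 0.0088]
eef_rot: [[-0.991, -0.136, 0.0], [-0.136, 0.991, 0.0], [-0.0, -0.0, -1.0]]
wrist_force: [-0.1, -0.2, 0.3]
width: 0.0425
finger_force: 0.0
```

Run:
```python
from h import *
p,d=vision.grab_frame("scene");np.savez("pics/s2.npz",p=p,d=d);cv2.imwrite("pics/s2.png",cv2.resize(p[250:400,220:380,::-1],None,fx=4,fy=4,interpolation=2))
s=env.get_state();print(s["tcp_pos"],s["wrist_force"])
```

```text
[ 0.59372612 -0.07576223  0.00883366] [ 0.05391407 -0.10309387 -0.27150049]
```

View pics/s2.png

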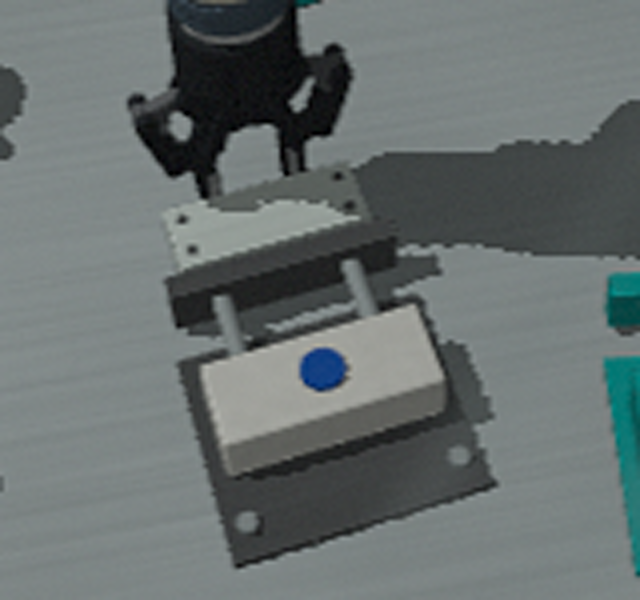

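The pair lies square just in front of the bar, with the cover flush on the base (crop 165–370 × 165–270), and the fingers are behind it. About 14 mm remains to contact, and I'll take it slowly.

>>> jog_arm([
  {"x": -0.006,"y": 0,"z": 0,"spin": 0,"gripper": 0.5},
  {"x": -0.006,"y": 0,"z": 0,"spin": 0,"gripper": 0.5},
  {"x": -0.006,"y": 0,"z": 0,"spin": 0,"gripper": 0.5},
  {"x": -0.006,"y": 0,"z": 0,"spin": 0,"gripper": 0.5},
  {"x": -0.004,"y": 0,"z": 0,"spin": 0,"gripper": 0.5},
])

```text
time_s: 19.98
tcp_pos: [0.6077, -0.0738, 0.0088]
eef_rot: [[-0.991, -0.136, -0.0], [-0.136, 0.991, 0.0], [0.0, 0.0, -1.0]]
wrist_force: [-1.8, -0.2, 1.2]
width: 0.0428
finger_force: 1.4
```

>>> jog_arm([
  {"x": -0.004,"y": 0,"z": 0,"spin": 0,"gripper": 0.5},
  {"x": -0.004,"y": 0,"z": 0,"spin": 0,"gripper": 0.5},
  {"x": 0,"y": 0,"z": 0,"spin": 0,"gripper": 0.5},
  {"x": 0,"y": 0,"z": 0,"spin": 0,"gripper": 0.5},
])

```text
time_s: 20.32
tcp_pos: [0.6111, -0.0733, 0.0087]
eef_rot: [[-0.991, -0.136, -0.001], [-0.136, 0.991, 0.0], [0.001, 0.0, -1.0]]
wrist_force: [-4.7, -0.5, 0.7]
width: 0.0429
finger_force: 2.0
```

>>> jog_arm([
  {"x": -0.004,"y": 0,"z": 0,"spin": 0,"gripper": 0.5},
  {"x": -0.004,"y": 0,"z": 0,"spin": 0,"gripper": 0.5},
  {"x": 0,"y": 0,"z": 0,"spin": 0,"gripper": 0.5},
  {"x": 0,"y": 0,"z": 0,"spin": 0,"gripper": 0.5},
])

```text
time_s: 20.65
tcp_pos: [0.6143, -0.0729, 0.0087]
eef_rot: [[-0.991, -0.136, -0.002], [-0.136, 0.991, -0.0], [0.002, 0.0, -1.0]]
wrist_force: [-7.7, -0.7, 3.1]
width: 0.0427
finger_force: 3.8
```

>>> jog_arm([
  {"x": -0.004,"y": 0,"z": 0,"spin": 0,"gripper": 0.5},
  {"x": 0,"y": 0,"z": 0,"spin": 0,"gripper": 0.5},
  {"x": 0,"y": 0,"z": 0,"spin": 0,"gripper": 0.5},
])

```text
time_s: 20.9
tcp_pos: [0.6157, -0.0727, 0.0086]
eef_rot: [[-0.991, -0.135, -0.003], [-0.135, 0.991, -0.0], [0.003, 0.0, -1.0]]
wrist_force: [-8.1, -1.3, 4.6]
width: 0.0426
finger_force: 4.9
```

>>> jog_arm([
  {"x": -0.003,"y": 0,"z": 0,"spin": 0,"gripper": 0.5},
  {"x": -0.003,"y": 0,"z": 0,"spin": 0,"gripper": 0.5},
  {"x": -0.003,"y": 0,"z": 0,"spin": 0,"gripper": 0.5},
  {"x": 0,"y": 0,"z": 0,"spin": 0,"gripper": 0.5},
  {"x": 0,"y": 0,"z": 0,"spin": 0,"gripper": 0.5},
  {"x": 0,"y": 0,"z": 0,"spin": 0,"gripper": 0.5},
])

```text
time_s: 21.4
tcp_pos: [0.6192, -0.0722, 0.0086]
eef_rot: [[-0.991, -0.135, -0.005], [-0.135, 0.991, -0.001], [0.005, -0.0, -1.0]]
wrist_force: [-13.8, -2.9, 6.4]
width: 0.0428
finger_force: 7.2
```

Run:
```python
from h import *
F=[]
n=np.array([np.cos(.135),np.sin(.135)])
for nm in("scene","top")*3:
    p,d=vision.grab_frame(nm);np.savez(f"pics/{nm}3.npz",p=p,d=d);s=env.get_state();F.append([*s["wrist_force"],s["tcp_pos"][:2]@n])
print(np.mean(F,0).round(4),s["eef_rot"][:,2])
p=np.load("pics/scene3.npz")["p"]
cv2.imwrite("pics/s3.png",cv2.resize(p[260:380,230:370,::-1],None,fx=5,fy=5,interpolation=2))
# bar vs rest from the top camera: dark-bar centroid along n, frame 0 vs 3, in mm
for f in("top0","top3"):
    g=np.load(f"pics/{f}.npz")["p"].astype(int)
    c=vision.get_calibration("top");o=np.array([.7548,-.0547])
    prof=[]
    for k in np.arange(-.13,-.03,.002):   # at z=.042, along n through points between the rods and off them
        v=[]
        for y in np.linspace(-.012,.012,9):
            P=np.r_[o+k*n+y*np.array([-n[1],n[0]]),.042];K,R,t=cam(c);q=K@(R@P+t);v.append(cv2.remap(g.max(2).astype(np.float32),np.float32([[q[0]/q[2]]]),np.float32([[q[1]/q[2]]]),1)[0,0])
        prof.append(int(np.mean(v)))
    print(f,prof)
```

```text
[-14.0315  -2.3973   6.7569   0.6038] [-4.83479211e-03 -7.27895816e-04 -9.99988047e-01]
top0 [99, 99, 100, 99, 99, 99, 99, 100, 100, 99, 99, 98, 96, 87, 68, 45, 30, 28, 34, 42, 48, 50, 50, 50, 52, 57, 69, 79, 84, 79, 66, 53, 49, 49, 49, 49, 49, 49, 49, 49, 49, 49, 50, 50, 51, 57, 64, 69, 72, 76]
top3 [115, 115, 115, 114, 114, 114, 114, 113, 113, 113, 113, 113, 112, 111, 110, 109, 109, 108, 108, 107, 106, 106, 105, 105, 104, 102, 101, 100, 99, 97, 96, 94, 91, 89, 87, 84, 81, 79, 76, 73, 71, 68, 66, 64, 62, 62, 64, 66, 67, 68]
```

View pics/s3.png

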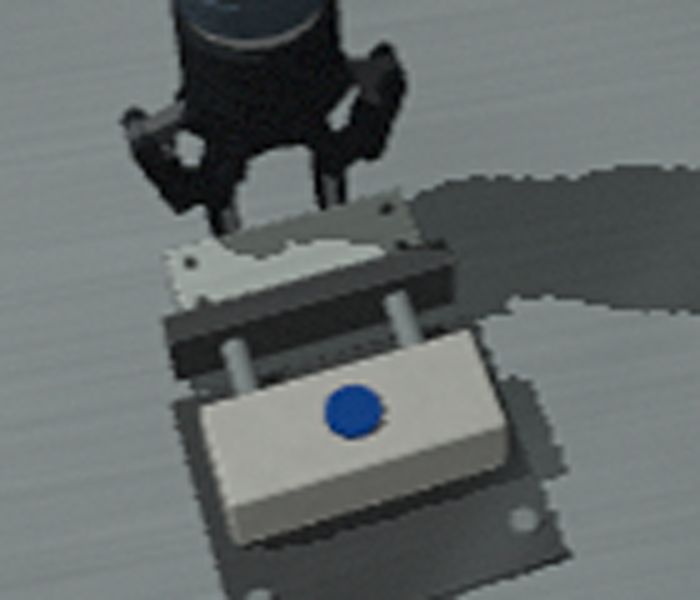

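```bash
cat > bar.py <<'E'
from h import *
def prof(g,c):
    K,R,t=cam(c);n=np.array([np.cos(.135),np.sin(.135)]);e=np.array([-n[1],n[0]]);o=np.array([.755,-.0549])
    ks=np.arange(-.125,-.045,.001);ys=np.r_[np.linspace(-.062,-.048,8),np.linspace(-.018,.018,19),np.linspace(.048,.062,8)]
    P=np.array([[[*(o+k*n+y*e),.042] for y in ys] for k in ks]).reshape(-1,3)
    q=K@(R@P.T+t[:,None]);q=(q[:2]/q[2]).astype(np.float32).reshape(2,len(ks),len(ys))
    return ks,cv2.remap(g.max(2).astype(np.float32),q[0],q[1],cv2.INTER_LINEAR)
E
python3 - <<'E'
from bar import *
c=vision.get_calibration("scene")
for f in("scene0","s2","scene3"):
    ks,v=prof(np.load(f"pics/{f}.npz")["p"],c)
    for a,b,nm in((0,8,"R"),(8,27,"M"),(27,35,"L")): print(f,nm,v[:,a:b].mean(1).round().astype(int)[::2])
E
```

```text
scene0 R [126 129 132 135 135 134 134 135 134 133 131 130 131 131 130 132 132 109
  74  59  59  60  61  61  61  48  34  32  32  33  35  35  36  37  36  38
  52  66  67  66]
scene0 M [107 121 127 128 129 130 131 131 131 131 131 131 131 129 128 129 128 106
  74  59  59  59  61  61  61  51  35  32  32  32  33  33  33  32  32  35
  51  65  67  67]
scene0 L [125 124 125 126 126 125 124 124 124 125 127 127 126 126 127 128 126 108
  78  62  60  60  61  61  62  53  36  32  32  33  33  33  33  33  32  34
  50  65  68  68]
s2 R [137 154 153 153 156 154 151 149 144 133 121 127 139 149 150 149 124  90
  69  62  62  63  64  64  64  51  36  34  35  36  37  37  38  40  38  40
  55  70  71  69]
s2 M [ 97 108 138 156 158 157 156 156 157 158 158 157 155 156 158 150 112  81
  68  62  62  62  64  64  64  53  37  34  35  35  34  34  34  34  34  36
  53  68  71  70]
s2 L [ 82  89  88  89  89  87  87  89  84  74  68  73  81  85  95 109  93  77
  69  65  64  64  64  64  65  55  38  35  35  35  35  36  35  34  34  36
  53  69  72  72]
scene3 R [138 139 140 140 138 143 151 149 145 137 123 127 138 151 153 155 156 151
 149 154 145 132 118  95  69  62  62  63  64  64  63  49  36  34  34  35
  37  40  39  37]
scene3 M [132 130 129 129 130 120 104  95  94  95  96  95  97  99 113 145 159 157
 155 156 158 160 157 126  81  62  61  62  63  63  63  51  36  34  35  35
  35  34  34  34]
scene3 L [129 129 130 131 130 121 113 107 103  96  76  71  79  87  88  88  90  88
  86  90  90  76  69  59  55  59  63  64  64  64  65  54  37  34  34  35
  34  34  34  34]
```

Now compute the shift of the bar's top-rear edge (61→34 step) at sub-pixel level, and whether it is parallel.

```bash
cat >> bar.py <<'E'
def edges(g,c):
    ks,v=prof(g,c);o=[]
    for a,b in((0,8),(8,27),(27,35)):
        r=v[:,a:b].mean(1);i=next(i for i in range(20,len(r)-4) if r[i]>49>=r[i+1] and r[i-4]>55 and r[i+5]<42)
        o.append(1000*(ks[i]+.001*(r[i]-49)/(r[i]-r[i+1])))
    return np.array(o)
E
python3 - <<'E'
from bar import *
c=vision.get_calibration("scene")
E={f:edges(np.load(f"pics/{f}.npz")["p"],c) for f in("scene0","s2","scene3")}
print(E, E["scene3"]-(E["scene0"]+E["s2"])/2)
E
```

```text
{'scene0': array([-75.15539101, -74.80804051, -74.55858427]), 's2': array([-74.77550277, -74.61216058, -74.40880277]), 'scene3': array([-62.97732215, -62.78117556, -62.49375767])} [11.98812474 11.92892498 11.98993585]
```

Run:
```python
from bar import *
c,p,d=wrist("w9");s=env.get_state();R=s["eef_rot"];T=s["tcp_pos"];K,Rc,t=cam(c)
g=p.max(2).astype(int);print(g[285:392,295:350].mean(1).round().astype(int))
for x in(-.010,-.011,-.012,-.013):
    o=[]
    for z in(.028,.016,.0):
        P=T+R@[x,0,0];P[2]=z;q=K@(Rc@P+t);o.append(round(float(q[1]/q[2]),1))
    print(x,o)
p,_=vision.grab_frame("scene");print(edges(p,vision.get_calibration("scene")),s["time_s"],s["wrist_force"],T)
```

```text
[100  98  99  97  95  92  91  90  90  89  89  88  88  87  86  86  85  85
  85  86  86  86  86  87  89  90  90  90  90  90  91  92  92  93  93  93
  92  93  97 106 111 100  90  89  90  90  90  91  92  92  92  91  91  93
 101 113 116 115 114 114 116 118 119 120 120 118 116 115 114 115 116 117
 118 119 119 119 119 118 117 117 119 122 124 125 126 127 127 129 132 139
 147 156 163 167 175 185 194 200 203 205 207 206 202 200 198 198 194]
-0.01 [338.1, 323.1, 306.3]
-0.011 [340.2, 325.0, 308.1]
-0.012 [342.2, 327.0, 309.8]
-0.013 [344.2, 328.9, 311.6]
[-62.99598914 -62.85504348 -62.45923919] 21.75 [-13.70431254  -2.66142007   7.8982514 ] [ 0.61913528 -0.07219936  0.00853349]
```

Run:
```python
from h import *
g=np.load("pics/w8.npz")["p"].max(2).astype(int);print(g[335:395,295:350].mean(1).round().astype(int))
c=np.load("pics/w8.npz");K,R,t=cam(c)
for ys in(-.06,-.064):pass
r=np.load("pics/w9.npz");d=r["d"];v=np.arange(300,350,2)
K,Rc,t=cam(r)
for vv in v:
    uu=np.arange(300,346);z=d[vv,uu];P=(np.linalg.inv(K)@np.c_[uu,np.full(46,vv),np.ones(46)].T*z).T-t
    W=P@Rc;print(vv,(np.median(W@[np.cos(.135),np.sin(.135),0])*1000).round(1),(np.median(W[:,2])*1000).round(1),end=" | ")
```

```text
[100 105 107 108 109 111 117 120 120 121 126 130 132 124 110 104 102 103
 104 104 104 106 109 109 110 110 111 111 112 111 114 134 163 162 122 105
 104 106 107 108 109 109 109 110 110 108 106 110 126 158 186 198 200 201
 202 204 200 184 157 124]
300 610.0 0.5 | 302 611.1 0.5 | 304 612.3 0.3 | 306 613.4 0.3 | 308 614.6 0.3 | 310 614.5 2.5 | 312 614.4 4.7 | 314 614.5 6.4 | 316 614.5 8.3 | 318 614.5 10.2 | 320 614.5 12.0 | 322 614.5 13.9 | 324 614.6 15.3 | 326 615.1 16.3 | 328 614.7 18.6 | 330 614.5 20.5 | 332 614.6 22.0 | 334 614.6 23.6 | 336 614.6 25.2 | 338 614.7 26.5 | 340 614.8 27.9 | 342 615.5 28.2 | 344 616.4 28.5 | 346 617.5 28.2 | 348 618.4 28.4 |
```

Depth shows both rear faces coplanar within 0.1 mm, so the seam line is only a bevel. The bar is set back 12.0 mm, is parallel, and holds steady. I'm handing in.

```bash
python3 -c "
from cell import finish_job
print(finish_job())"
```

```text
the job is handed in; nothing more can be done
None
```

I handed the job in at about 22 s with the push still held: the cover lies flush on the base, the pair is square against the bar, and the bar is set back 12.0 mm (about 12 N). I viewed 12 pictures, two over the limit of 10.

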